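Click a slide tray into the scanner magazine

ROBOT

A 7-joint arm with a two-finger parallel gripper is mounted at the origin on a cart in front of the work surface, level with it; the furniture and walls round the work are solid. World frame = base frame: x ahead of the robot, y to its left, z up, the work surface at z = 0. Lengths are in mm, angles in rad, forces in N, time in s.
With the tool pointing down it reaches from about 350 to 900 mm from the base axis. Payload 19.9 kg.
Tool frame: the origin (TCP) lies at the very end of the fingers, on their centre line; the grasp point (between the pads) lies 19 mm behind it; z points along the fingers, y is the line along which they close (so a half turn about z gives the same grasp; the last joint's range is limited). The gripper opens to 85 mm and grips with 20 to 120 N. Pads are 22 mm wide; open, the fingers measure 114 mm over their backs; the gripper's body (76 mm by 85 mm) begins 54 mm behind the grasp point. The pads swing forward as they close: fully open they stand 13 mm farther back than shut.
Start: joints at [-1.194, 0.417, -0.01, 1.614, 0.005, 1.111, -0.053], TCP at [253.582, 571.225, 231.26] pointing down, gripper open.
Joint ranges: [-2.81, 2.81], [-0.39, 2.02], [-1.27, 1.25], [0.06, 2.57], [-1.19, 4.33], [0.19, 2], [-2.82, 2.82]. Speed limits (rad/s): [1.89, 1.89, 2.39, 2.39, 3.01, 3.01, 3.01].

INTERFACE

Orientations are given as a rotation vector (axis times angle).
In Python, from workcell import get_state, grab_frame, finish_job gives the robot as it stands. The module is installed in compiled form; this text tells all that it offers.
- The arm moves only by the tool carry_out, never from a script. Its argument "targets" is a list of rows, each a list of 7 numbers: the shift along the world's x, y, z in mm, then the turn, a rotation vector about the world's x, y, z in degrees, then the closure, from 0 (fully open) to 1 (shut). In form: [[x, y, z, rx, ry, rz, gripper], ...]. A call has 1 to 20 rows; each row is the pose to reach, as a shift and turn from the pose commanded when the call began; what a row does not reach only later rows make up. A row lasts 1/10 s, in which the tool goes at most 50 mm and 8.59 degrees, less where a joint would pass 70% of its speed; a pose out of reach is approached as far as the arm can. A call with a gripper value outside its range is refused whole. The fingers move at their own pace and stop on an object; the grip force is fixed at half the most. Time passes only in rows, so rows that repeat a pose let the fingers close. It gives the time, the measured TCP pose, the force, the opening and the grip force at its end, in the units of the state.
- get_state(): the state, without advancing time (a new reading comes with each control period).
- grab_frame(name): name is "scene" or "top" or "wrist"; returns a dict with "img" (420x560x3 uint8, red, green, blue), "range_z" (420x560 float32, mm along the optical axis (not along the pixel's ray), 0 where there is no reading), "intrinsics" (3x3 intrinsics, pixels), "R" (3x3) and "t" (3): a world point X has camera coordinates R X + t; the wrist camera has in their place "hand_eye" (4x4, takes a point from camera to tool coordinates, whose origin is the TCP and whose axes are the flange's). Camera axes: x right, y down, z forward; pixel columns grow to the right and rows downward; lengths in mm; the calibration is good to about 2 mm. A picture is of the moment at which its call begins: read the wrist's pose just before it.
- finish_job(): hands the job in; it is judged then, once.
The state is a dict: "t": time; "joints": joint angles; "joint_vel": joint speeds; "joint_efforts": joint torques, N m; "tcp_pos": TCP position; "tcp_rot": TCP orientation; "wrist_force": force on the tool from outside, world axes, zero at the start; "torque": the same for the moment, N m; "grip_width": opening from 0.0 (shut) to 1.0 (fully open); "grip_force": force on a finger pad.
Only numpy, scipy, OpenCV 4.12 (cv2) and the standard library are available. Lean on these libraries where they do the work, as an engineer would, in place of code of your own. Each camera call takes 0.05 s, during which the arm holds its last target. There are 200 camera calls.

TASK

Load the slide tray lying on the desk into the middle slot of the scanner magazine, the empty one right above the tray that is already loaded: slide it in level, nose first, push until it clicks past the spring catches and sits fully home, then stop pushing and let go. Do not ram it against the stop at the back, never tip the glass slides out, and leave the other things on the desk where they are.

Things in the scene. Friction and masses are not known exactly. Their poses are not given: they have to be found in the camera images.
- slide_tray: the loose tray, lying flat on the desk: black deck with three glass slides and a blue pull tongue, about 80 g. Origin: deck centre, underside; x to the nose (enters the slot first), y left, z up. Deck x -55 to +55, y -43 to +43, 6 mm thick; nose corners rounded (radius 8); a notch in each long edge at x = +38 for the catches
- tray_grip (a point): where to pinch the loose tray's tongue from above: tray x = -100, y = 0, z = 7; axes as the tray's. The tongue is a solid block x -115 to -53, 22 mm wide (y -11 to +11), z 0 to 14, with free space on both sides
- magazine: aluminium magazine, fixed on a lift foot whose height differs from run to run; three horizontal slots, 32 mm pitch, open to the robot. Origin: centre, under its floor; x into the slots, y left, z up. Front face x = -60, back +66, y -51 to +51 (61 at the brass catch barrels), roof z = 98. Lips flared outward reach 14 mm ahead of the face. The top slot is empty and stays so
- slot_home (a point): where the loose tray's origin is when fully home in the middle slot (magazine x = -4, y = 0, z = 44: on the slot's side ledges); axes as the magazine's. The bottom slot holds an identical fixed tray; its blue tongue sticks out below, its top 18 mm under this height
- slot_mouth (a point): middle of the mouth of the middle slot, at ledge height (magazine x = -62.5, z = 44); axes as the magazine's. The slot is 90 mm wide and 10 mm high for the 86 x 6 mm tray, its sides flared to about 100 mm and its ledges bevelled 4 mm above and below at the mouth
- slot_catches (a point): midway between the two steel spring balls in the side walls of the middle slot (magazine x = 34, z = 48). The tray slides freely until 17 mm before home; then the balls ride over its nose corners, resistance peaks at about 8 N and the crest is passed 9 mm before home; the balls then snap into the notches and pull the tray home (about 1 mm play)
- rear_stop: black rubber stop bar, 50 mm wide and 60 mm tall, inside the magazine's back; its front face is at magazine x = +55, 4 mm behind the nose of a tray that is home
- filter_cube_green: bystander: black filter cube, 34 mm, blue and green windows; origin at the centre of its underside
- filter_cube_red: bystander: black filter cube, 34 mm, red and green windows; origin at the centre of its underside
- coverslip_box: bystander: small white box with a green lid, 30x30x23 mm; origin at the centre of its underside
- oil_flask: bystander: small amber bottle with a black cap, 25 mm across, 52 mm tall; origin at the centre of its underside
- objective_case: bystander: clear canister with a black screw lid, 42 mm across, 58 mm tall; origin at the centre of its underside

How it is judged:
By the outcome, as a careful person would: the job done as asked, in the order asked, and still so for the second after the job is handed in, with the robot touching nothing.
It also fails if it takes over 42 s, if anything falls off the work surface, if the arm or the gripper's body presses on something with over 40 N, if the wrist force passes 120 N, or if a joint passes its speed limit or range.

## Working session

There is one attempt and no reset: what is moved stays moved. The work goes in short steps, Python scripts to look and compute and a tool call to move; the robot and the scene stay as the last step left them, time stands still between calls to the robot, and variables do not carry over. Pictures are saved under pics/ and viewed, at most 10 in all, crops included, and the job is handed in when it is done.

Besides the shell and the picture viewer there is one more tool, called after ">>>" by a JSON object that holds its "method" and its "body". carry_out: Moves the arm, as the interface text tells. Its arguments: {"type":"object","properties":{"targets":{"type":"array"}},"required":["targets"]}

```bash
mkdir -p pics; cat > h.py <<'E'
import numpy as np,cv2
from workcell import *
def save(n,f): cv2.imwrite(f'pics/{n}.png',f['img'][:,:,::-1])
def world(f):
    K=f['intrinsics'];Z=f['range_z'];v,u=np.mgrid[:Z.shape[0],:Z.shape[1]]
    P=np.stack([(u-K[0,2])/K[0,0]*Z,(v-K[1,2])/K[1,1]*Z,Z],-1)
    return (P-f['t'])@f['R']
E
python3 - <<'E'
from h import *
s=get_state();print(s)
for n in('scene','top'):
    f=grab_frame(n);save(n,f);np.savez('pics/'+n,**f);print(n,f['intrinsics'],f['R'],f['t'],-f['R'].T@f['t'])
E
```

```text
{'t': 0.0, 'joints': array([-1.1944768 ,  0.41799935, -0.01032048,  1.61413253,  0.00471395,
        1.11070869, -0.05303534]), 'joint_vel': array([-1.19208677e-03,  1.56524986e-03, -4.01832557e-04,  3.52990654e-04,
        1.19536624e-03,  7.57388645e-05, -1.86885477e-04]), 'joint_efforts': array([-1.10358151e-04, -8.64410019e+01,  6.78549092e-01, -4.34919620e+01,
        1.90604321e-02,  7.17923453e-03, -5.18806331e-06]), 'tcp_pos': array([253.4739526 , 570.93066302, 230.66186394]), 'tcp_rot': array([-6.51520688e-01, -3.07312959e+00,  1.90669805e-03]), 'wrist_force': array([-0.47332366,  0.57955363, -0.55405763]), 'torque': array([-0.0107031 ,  0.00796794, -0.01697015]), 'grip_force': 0.0, 'grip_width': 1.0048908440140358}
scene [[479.84604929   0.         283.60766338]
 [  0.         479.84604929 205.51370862]
 [  0.           0.           1.        ]] [[-0.64355286 -0.76513163 -0.02033003]
 [-0.29298383  0.27079338 -0.9169686 ]
 [ 0.70710692 -0.5841614  -0.39844105]] [355.13621154 240.59686996 781.79620472] [-253.77358701  663.26907156  539.33940477]
top [[476.26700709   0.         282.37578211]
 [  0.         476.26700709 213.80252593]
 [  0.           0.           1.        ]] [[ 0.00902067 -0.9997773   0.01907805]
 [-0.99895138 -0.00986635 -0.04470797]
 [ 0.04488625 -0.01865475 -0.99881791]] [ -39.72125405  565.07397038 1520.38992697] [ 496.5951338    -5.77470023 1544.61381127]
```

View pics/scene.png

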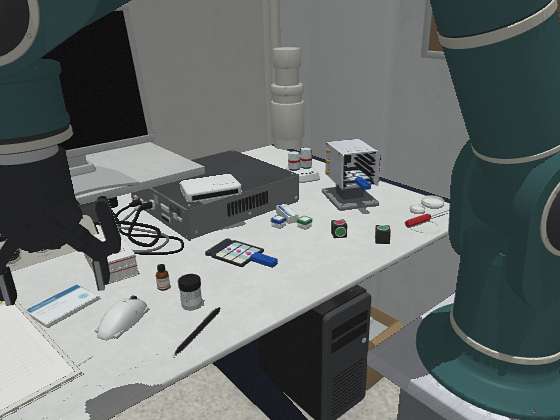

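View pics/top.png

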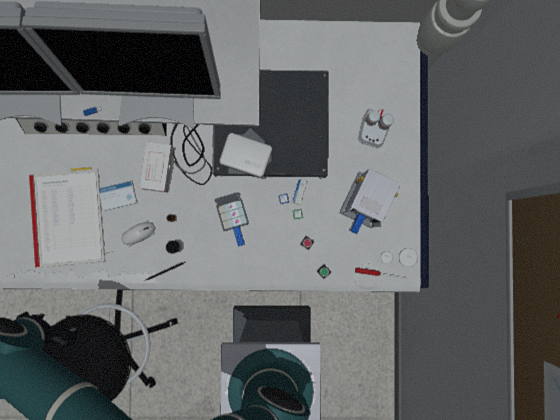

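The scene view shows the tray near (235,250) with its tongue at (262,259), and the magazine at (352,165). In the top view the tray deck is at (232,213), its tongue at (239,237). The magazine roof is at (375,195) and its fixed tongue at (357,223).

```bash
python3 - <<'E'
from h import *
for n in('top','scene'):
    f=dict(np.load(f'pics/{n}.npz'));W=world(f)
    hsv=cv2.cvtColor(f['img'],cv2.COLOR_RGB2HSV)
    m=cv2.inRange(hsv,(100,150,60),(125,255,255))
    k,l,st,c=cv2.connectedComponentsWithStats(m)
    for i in range(1,k):
        if st[i,4]>25:
            p=W[l==i];p=p[f['range_z'][l==i]>0];print(n,st[i],c[i].round(),np.median(p,0).round(1),np.ptp(p,axis=0).round())
            q=p[:,:2]-p[:,:2].mean(0);print('   axis',np.linalg.svd(q)[2][0] if len(q)<3000 else '')
    if n=='top':
        z=W[...,2];roi=np.zeros(z.shape,bool);roi[150:260,325:420]=1
        Zs=z[roi&(z>20)&(z<400)];print(np.histogram(Zs,bins=np.arange(20,300,10)))
        roof=roi&(z>np.percentile(Zs,97)-12)
        p=W[roof];print('roof',np.median(p,0),len(p),cv2.minAreaRect(p[:,:2].astype(np.float32)))
        roi=np.zeros(z.shape,bool);roi[185:250,210:255]=1
        d=roi&(f['img'].max(2)<90);p=W[d];print('deck',len(p),cv2.minAreaRect(p[:,:2].astype(np.float32)),np.median(p,0))
E
```

```text
top [ 84 108  13   7  57] [ 90. 111.] [859.4 542.  136.9] [19. 37. 18.]
   axis [ 0.2919718  -0.95642693]
top [116 182  15   6  39] [123. 185.] [654.  481.6   8.3] [17. 46. 18.]
   axis [ 0.26528645 -0.96416964]
top [351 214  14  19 132] [358. 223.] [ 536.4 -265.1   85.5] [56. 40. 22.]
   axis [-0.89463906  0.44678962]
top [233 227  11  19 111] [238. 236.] [492.8 107.   14.7] [58. 33. 16.]
   axis [-0.95470389 -0.29755752]
(array([  38,    0,    2,    2,   27,   86,  219,   66,   21,   26,   23,
         32,   41, 1066,  440,    0,    0,    0,    0,    0,    0,    0,
          0,    0,    0,    0,    0]), array([ 20,  30,  40,  50,  60,  70,  80,  90, 100, 110, 120, 130, 140,
       150, 160, 170, 180, 190, 200, 210, 220, 230, 240, 250, 260, 270,
       280, 290]))
roof [ 614.34588793 -301.96282358  158.41854865] 1541 ((545.922607421875, -209.7683868408203), (156.1143341064453, 389.6343688964844), 35.428131103515625)
deck 238 ((540.2992553710938, 104.53421020507812), (209.52023315429688, 111.41664123535156), 40.38394546508789) [606.92452812 141.73517589   6.09766739]
scene [355 177  16  13 120] [362. 183.] [ 527.6 -254.6   84.5] [63. 40. 15.]
   axis [-0.9242526   0.38178153]
scene [271 218  15   6  47] [278. 221.] [603.1 -23.   18.8] [27. 32. 13.]
   axis [0.57885996 0.81542697]
scene [250 252  27  15 238] [263. 259.] [487.1 112.9  12.8] [61. 35. 16.]
   axis [-0.94468567 -0.32797711]
```

```bash
python3 - <<'E'
from h import *
f=grab_frame('wrist');print(f['hand_eye'].round(3),f['intrinsics'].round(1),f['img'].shape)
E
```

```text
[[ 1.00000e-03 -9.65000e-01 -2.63000e-01  6.66210e+01]
 [ 1.00000e+00  1.00000e-03  0.00000e+00  2.11000e-01]
 [-0.00000e+00 -2.63000e-01  9.65000e-01 -1.43232e+02]
 [ 0.00000e+00  0.00000e+00  0.00000e+00  1.00000e+00]] [[310.7   0.  282.3]
 [  0.  310.7 213.2]
 [  0.    0.    1. ]] (420, 560, 3)
```

>>> {"method": "carry_out", "body": {"targets": [[20,-48,-5,0,0,4.2,0],[40,-95,-10,0,0,8.4,0],[60,-143,-15,0,0,12.6,0],[80,-190,-20,0,0,16.8,0],[100,-238,-25,0,0,21,0],[120,-285,-30,0,0,25.2,0],[140,-333,-35,0,0,29.4,0],[160,-380,-40,0,0,33.6,0],[180,-428,-45,0,0,37.8,0],[200,-475,-50,0,0,42,0],[200,-475,-50,0,0,42,0],[200,-475,-50,0,0,42,0],[200,-475,-50,0,0,42,0]]}}

```text
t: 1.45
tcp_pos: [453.4, 96.4, 181.1]
tcp_rot: [0.492, -3.102, -0.0]
wrist_force: [-0.2, 0.8, 0.1]
grip_width: 1.002
grip_force: 0.0
```

```bash
cat >> h.py <<'E'
from scipy.spatial.transform import Rotation as Ro
def wrist():
    s=get_state();f=grab_frame('wrist');H=f['hand_eye']
    Rt=Ro.from_rotvec(s['tcp_rot']).as_matrix();Rc=Rt@H[:3,:3];c=Rt@H[:3,3]+s['tcp_pos']
    f['R']=Rc.T;f['t']=-Rc.T@c;f['c']=c;return s,f
def cast(f,uv,z):
    K=f['intrinsics'];uv=np.atleast_2d(uv).astype(float)
    d=np.c_[(uv-K[:2,2])/K[0,0],np.ones(len(uv))]@f['R'];c=-f['R'].T@f['t']
    return (c+d*((z-c[2])/d[:,2])[:,None])[:,:2]
E
python3 - <<'E'
from h import *
s,f=wrist();save('w1',f);np.savez('pics/w1',**f);print(s['tcp_pos'],s['tcp_rot'],s['joints'].round(2),s['t'])
E
```

```text
[453.41764756  96.4105105  181.14981923] [ 4.92051620e-01 -3.10249898e+00 -5.90979714e-05] [-0.44  0.19  0.18  2.06 -0.04  0.9   1.65] 1.45
```

View pics/w1.png

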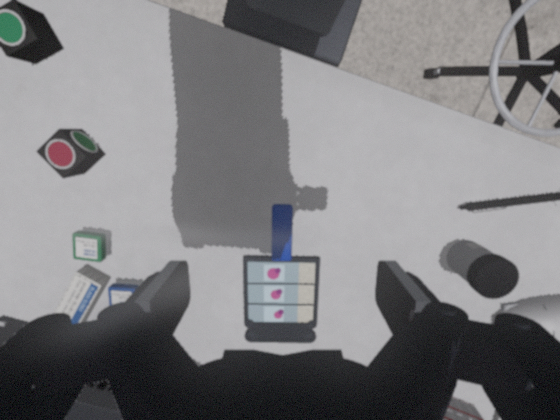

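The wrist view shows the blue tongue at u 272–292, v 205–260, and the black deck with three slides at u 244–320, v 255–340, nose down. Next I fit the tray pose.

```bash
python3 - <<'E'
from h import *
f=dict(np.load('pics/w1.npz'));im=f['img'];hsv=cv2.cvtColor(im,cv2.COLOR_RGB2HSV)
m=cv2.inRange(hsv,(105,150,30),(130,255,255));m[:,:260]=0;m[:,305:]=0
v,u=np.nonzero(m);print(u.min(),u.max(),v.min(),v.max(),len(u))
p=cast(f,np.c_[u,v],14);r=cv2.minAreaRect(p.astype(np.float32));print('tongue',r)
# tongue mid line per row & width
rows=[(np.mean(u[v==y]),y) for y in range(v.min()+4,v.max()-3)]
q=cast(f,np.array(rows)+[0.5,0.5],14);d=np.linalg.svd(q-q.mean(0))[2][0];d*=np.sign(d[0]);print('axis tongue',np.degrees(np.arctan2(d[1],d[0])),q.mean(0),'tail',cast(f,[282,v.min()],14))
# deck edges
g=im.max(2).astype(int);L=[];Rr=[]
for y in range(262,322,3):
    row=g[y];l=[x for x in range(225,262) if row[x]<90];rr=[x for x in range(300,340) if row[x]<90]
    if l and rr:L.append((min(l),y+.5));Rr.append((max(rr)+1,y+.5))
for e in(L,Rr):
    q=cast(f,e,6);d=np.linalg.svd(q-q.mean(0))[2][0];d*=np.sign(d[0]);print('edge',e[0],e[-1],np.degrees(np.arctan2(d[1],d[0])),q.mean(0))
print(g[240:350:4,282].tolist())
W=world(f);print(W[235:255,278:287,2].mean(),W[262:320,246:252,2].mean(),W[100:150,350:400,2].mean())
E
```

```text
274 289 206 259 61
tongue ((491.5121154785156, 108.69392395019531), (59.77926254272461, 10.245623588562012), 24.309112548828125)
  return _methods._mean(a, axis=axis, dtype=dtype,
  ret = ret.dtype.type(ret / rcount)
Traceback (most recent call last):
numpy.linalg.LinAlgError: SVD did not converge
```

```bash
cat > fit.py <<'E'
from h import *
f=dict(np.load('pics/w1.npz'));im=f['img'].astype(int)
m=((im[...,2]-im[...,0])>35)&(im[...,0]<90);m=m.astype(np.uint8);m[:,:262]=0;m[:,303:]=0;m[:195]=0;m[265:]=0
v,u=np.nonzero(m);print(u.min(),u.max(),v.min(),v.max(),len(u))
print('tongue',cv2.minAreaRect(cast(f,np.c_[u,v],14).astype(np.float32)))
Y=range(v.min()+4,v.max()-8)
for nm,fn in(('l',lambda a:a.min()),('r',lambda a:a.max()+1),('mid',lambda a:(a.min()+a.max()+1)/2)):
    q=cast(f,[(fn(u[v==y]),y+.5) for y in Y if (v==y).any()],14);d=np.linalg.svd(q-q.mean(0))[2][0];d*=np.sign(d[0]);print(nm,np.degrees(np.arctan2(d[1],d[0])),q.mean(0))
print('tail',cast(f,[282,v.min()],14))
g=im.max(2);L=[];Rr=[]
for y in range(262,322,3):
    row=g[y];l=[x for x in range(225,262) if row[x]<90];rr=[x for x in range(300,340) if row[x]<90]
    if l and rr:L.append((min(l),y+.5));Rr.append((max(rr)+1,y+.5))
for e in(L,Rr):
    q=cast(f,e,6);d=np.linalg.svd(q-q.mean(0))[2][0];d*=np.sign(d[0]);print('edge',e[0],e[-1],np.degrees(np.arctan2(d[1],d[0])),q.mean(0))
W=world(f);print(W[235:255,278:287,2].mean(),W[262:320,246:252,2].mean(),W[100:150,350:400,2].mean())
for x in(262,300): print(x,g[248:345:2,x].tolist())
E
python3 fit.py
```

```text
272 291 205 261 859
tongue ((492.0280456542969, 108.49284362792969), (62.2554931640625, 20.50140380859375), 18.080320358276367)
l 25.856827923722733 [491.1794332  101.95566084]
r 17.295525059456526 [486.17134135 117.29436949]
mid 21.210868080088876 [488.67536371 109.62508736]
tail [[462.26226721  99.36841016]]
edge (244, 262.5) (245, 319.5) 17.251353238692744 [573.51932713  90.92599827]
edge (318, 262.5) (316, 319.5) 17.3457448766245 [547.85372403 169.51406819]
16.773779009835046 6.660103068589123 1.6800565672249985
262 [116, 117, 138, 154, 79, 78, 90, 146, 174, 174, 172, 176, 171, 174, 171, 175, 175, 147, 144, 171, 175, 171, 172, 174, 172, 173, 172, 159, 130, 167, 171, 175, 173, 171, 172, 169, 166, 108, 68, 66, 74, 72, 65, 70, 74, 66, 70, 138, 179]
300 [178, 175, 179, 175, 112, 79, 82, 139, 177, 180, 183, 184, 180, 180, 178, 181, 179, 165, 143, 178, 182, 184, 182, 181, 182, 179, 179, 176, 128, 171, 181, 182, 182, 181, 181, 181, 179, 130, 70, 69, 68, 72, 70, 70, 75, 69, 68, 106, 173]
```

>>> {"method": "carry_out", "body": {"targets": [[12,4,-25,0,0,-0.6,0],[23,7,-60,0,0,-0.6,0],[23,7,-95,0,0,-0.6,0],[23,7,-130,0,0,-0.6,0],[23,7,-155,0,0,-0.6,0],[23,7,-168,0,0,-0.6,0],[23,7,-175,0,0,-0.6,0],[23,7,-177,0,0,-0.6,0],[23,7,-177,0,0,-0.6,0]]}}

```text
t: 2.4
tcp_pos: [477.0, 103.6, 5.0]
tcp_rot: [-0.477, 3.104, 0.0]
wrist_force: [-0.5, -0.1, -0.3]
grip_width: 1.003
grip_force: 0.0
```

>>> {"method": "carry_out", "body": {"targets": [[0,0,0,0,0,0,0.4],[0,0,0,0,0,0,0.6],[0,0,0,0,0,0,0.7],[0,0,0,0,0,0,0.8],[0,0,0,0,0,0,0.9],[0,0,0,0,0,0,1],[0,0,0,0,0,0,1],[0,0,0,0,0,0,1],[0,0,0,0,0,0,1]]}}

```text
t: 3.3
tcp_pos: [476.7, 103.2, 4.7]
tcp_rot: [-0.476, 3.105, 0.0]
wrist_force: [-3.9, -0.5, 11.4]
grip_width: 0.237
grip_force: 58.5
```

>>> {"method": "carry_out", "body": {"targets": [[0,0,2,0,0,0,1],[0,0,6,0,0,0,1],[0,0,14,0,0,0,1],[0,0,26,0,0,0,1],[0,0,42,0,0,0,1],[0,0,60,0,0,0,1],[0,0,80,0,0,0,1],[6,-8,100,0,0,-1,1],[16,-21,120,0,0,-3,1],[30,-39,140,0,0,-6,1],[46,-60,160,0,0,-9,1],[64,-83,180,0,0,-12,1],[82,-107,200,0,0,-15,1],[100,-130,217,0,0,-18,1],[118,-154,230,0,0,-21,1],[136,-177,238,0,0,-24,1],[154,-200,243,0,0,-27,1],[172,-224,245,0,0,-30,1],[188,-245,245,0,0,-33,1],[202,-263,245,0,0,-36,1]]}}

```text
t: 5.3
tcp_pos: [678.9, -161.0, 250.4]
tcp_rot: [0.51, 3.1, -0.0]
wrist_force: [0.0, -0.7, 0.1]
grip_width: 0.234
grip_force: 59.0
```

>>> {"method": "carry_out", "body": {"targets": [[12,-15,0,0,0,-2,1],[22,-29,0,0,0,-4,1],[30,-39,0,0,0,-5.4,1],[34,-44,0,0,0,-6,1],[35,-46,0,0,0,-6.4,1],[35,-46,0,0,0,-6.4,1],[35,-46,0,0,0,-6.4,1]]}}

```text
t: 6.0
tcp_pos: [713.4, -205.1, 249.6]
tcp_rot: [0.677, 3.068, 0.0]
wrist_force: [0.1, 0.2, -0.5]
grip_width: 0.234
grip_force: 59.0
```

```bash
python3 - <<'E'
from h import *
s,f=wrist();save('w2',f);np.savez('pics/w2',**f);print(s['tcp_pos'],s['tcp_rot'],s['joints'].round(2),s['t'],s['wrist_force'],s['torque'])
f=grab_frame('scene');save('s2',f);np.savez('pics/s2',**f)
f=grab_frame('top');np.savez('pics/t2',**f)
E
```

```text
[ 713.40857352 -205.12410572  249.58001556] [6.76938494e-01 3.06770235e+00 4.52098538e-04] [-0.01  0.65  0.42  1.26 -0.26  1.28  1.55] 6.0 [ 0.12487613  0.15737965 -0.46294725] [-0.01907248  0.08431116  0.0100914 ]
```

View pics/w2.png

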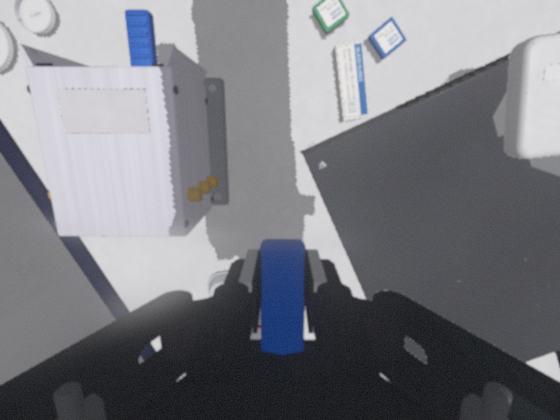

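The wrist view shows the held blue tongue at u 262–304, v 240–352. The magazine roof is a quad at about (30,66), (162,66), (184,236), (56,236), with the fixed tongue at (140,38).

```bash
cat > fit2.py <<'E'
from h import *
f=dict(np.load('pics/w2.npz'));im=f['img'].astype(int);W=world(f);z=W[...,2]
print('z roof',np.median(z[100:220,90:150]),'desk',np.median(z[20:60,200:280]),np.median(z[20:60,60:110]),'tongue',np.median(z[20:60,132:148]))
m=((z>148)&(z<172)).astype(np.uint8);m[:, 225:]=0;m[260:]=0
m=cv2.morphologyEx(m,cv2.MORPH_OPEN,np.ones((5,5)))
print('rect depth',cv2.minAreaRect(W[m>0][:,:2].astype(np.float32)))
# gradient-edge refinement in the image
b=cv2.GaussianBlur(im.sum(2).astype(np.float32),(0,0),1)
for y in(100,160,200): print('row',y,im[y,20:70:2].sum(1).tolist(),'|',im[y,150:196:2].sum(1).tolist())
for x in(60,100,145): print('col',x,im[54:80,x].sum(1).tolist(),'|',im[224:246,x].sum(1).tolist())
for zz in(156,158):
  P=lambda pts:cast(f,pts,zz)
  def line(pts):
    q=P(pts);d=np.linalg.svd(q-q.mean(0))[2][0];return q.mean(0),np.degrees(np.arctan2(d[1],d[0]))%180
  gx=cv2.Sobel(b,cv2.CV_32F,1,0);gy=cv2.Sobel(b,cv2.CV_32F,0,1)
  R=[(x0+np.argmax(np.abs(gx[y,x0:x0+18]))+.5,y+.5) for y in range(80,226,4) for x0 in[int(162+(y-66)*22/170)-9]]
  L=[(x0+np.argmax(np.abs(gx[y,x0:x0+16]))+.5,y+.5) for y in range(80,226,4) for x0 in[int(30+(y-66)*27/170)-8]]
  F=[(x+.5,60+np.argmax(np.abs(gy[60:76,x]))+.5) for x in range(50,120,4)]
  B=[(x+.5,228+np.argmax(np.abs(gy[228:244,x]))+.5) for x in range(68,178,4)]
  for n,e in zip('RLFB',(R,L,F,B)): print(zz,n,e[0],e[-1],*line(e))
E
python3 fit2.py
```

```text
z roof 158.5454061991402 desk 0.43455521119551616 0.4693411176641611 tongue 86.65580688994456
rect depth ((611.90380859375, -299.0146484375), (106.39695739746094, 138.89239501953125), 64.60809326171875)
row 100 [646, 641, 641, 646, 639, 634, 623, 644, 640, 645, 647, 643, 646, 644, 644, 655, 655, 650, 647, 637, 638, 634, 637, 636, 633] | [654, 661, 666, 658, 648, 649, 630, 497, 435, 423, 420, 431, 382, 377, 364, 368, 353, 362, 356, 375, 359, 364, 358]
row 160 [213, 214, 205, 254, 534, 643, 646, 645, 648, 650, 642, 634, 632, 646, 640, 645, 638, 642, 644, 646, 648, 657, 650, 643, 640] | [651, 642, 642, 642, 649, 652, 647, 641, 639, 622, 502, 426, 427, 428, 400, 378, 373, 368, 363, 364, 364, 362, 355]
row 200 [383, 375, 371, 382, 380, 383, 349, 255, 212, 222, 217, 228, 227, 230, 237, 355, 606, 642, 642, 641, 634, 637, 636, 639, 647] | [641, 640, 637, 632, 631, 629, 637, 642, 638, 630, 628, 564, 435, 420, 420, 414, 403, 372, 370, 343, 311, 310, 304]
col 60 [636, 623, 570, 467, 398, 394, 392, 389, 391, 397, 380, 426, 505, 593, 626, 640, 637, 637, 641, 635, 640, 643, 642, 647, 644, 648] | [
[... 765 characters left out ...]
56.5), 224.5) [ 593.99865217 -348.38448948] 154.30553331273111
156 F (50.5, np.float64(66.5)) (118.5, np.float64(68.5)) [ 557.07182152 -284.93993136] 63.81735259963581
156 B (68.5, np.float64(236.5)) (176.5, np.float64(236.5)) [ 675.91179325 -329.50024559] 65.76019865473627
158 R (np.float64(162.5), 80.5) (np.float64(184.5), 224.5) [ 634.54516095 -260.41479088] 155.14337734618243
158 L (np.float64(26.5), 80.5) (np.float64(56.5), 224.5) [ 594.49726741 -346.93652338] 154.30553331273111
158 F (50.5, np.float64(66.5)) (118.5, np.float64(68.5)) [ 557.88230529 -284.02779139] 63.81735259963584
158 B (68.5, np.float64(236.5)) (176.5, np.float64(236.5)) [ 675.71860444 -328.21176789] 65.76019865473629
```

```bash
cat > fit3.py <<'E'
from h import *
f=dict(np.load('pics/w2.npz'));im=f['img'].astype(np.float32)
c=cv2.GaussianBlur(im[...,2]-im[...,0],(0,0),1.0);s=cv2.GaussianBlur(im.sum(2),(0,0),.7)
print('b-r roof',c[160,100],'desk',c[80,15],c[245,120],'side',c[160,190])
m=((c>8)&(s>540)).astype(np.uint8);m[:,230:]=0;m[60:62]=0;m[:60]=0;m[250:]=0
k,l,st,_=cv2.connectedComponentsWithStats(m);i=1+np.argmax(st[1:,4]);m=(l==i).astype(np.uint8);m=cv2.morphologyEx(m,cv2.MORPH_CLOSE,np.ones((5,5)))
print(st[i])
def fit(pts,z):
    pts=np.array(pts,float)
    vx,vy,x0,y0=cv2.fitLine(cast(f,pts,z).astype(np.float32),cv2.DIST_HUBER,0,0.01,0.01).ravel()
    return np.array([x0,y0]),np.degrees(np.arctan2(vy,vx))%180
row=lambda y:np.nonzero(m[y])[0];col=lambda x:np.nonzero(m[:,x])[0]
Rr=[(row(y).max()+1,y+.5) for y in range(80,225,3)];L=[(row(y).min(),y+.5) for y in range(80,225,3)]
F=[(x+.5,col(x).min()) for x in range(45,155,3)];B=[(x+.5,col(x).max()+1) for x in range(70,170,3)]
for n,e in zip('RLFB',(Rr,L,F,B)):print(n,[tuple(map(float,q)) for q in e[::9]])
for z in(156,158):
    o={n:fit(e,z) for n,e in zip('RLFB',(Rr,L,F,B))};print(z,o)
    a=np.radians(-24.9);X=np.array([np.cos(a),np.sin(a)]);Y=np.array([-X[1],X[0]])
    print({n:(o[n][0]@(Y if n in'RL' else X)).round(1) for n in o})
E
python3 fit3.py
```

```text
b-r roof 8.413196 desk 1.4899957 2.3563857 side 5.942892
[  39  113  132  123 6635]Traceback (most recent call last):
  File "fit3.py", line 13, in <module>
    Rr=[(row(y).max()+1,y+.5) for y in range(80,225,3)];L=[(row(y).min(),y+.5) for y in range(80,225,3)]
         ~~~~~~~~~~^^
    return umr_maximum(a, axis, None, out, keepdims, initial, where)
ValueError: zero-size array to reduction operation maximum which has no identity
```

```bash
sed -i 's/c>8/c>5/; s/,1.0);s=/,1.6);s=/' fit3.py; python3 fit3.py
```

```text
b-r roof 8.267499 desk 1.4741424 2.095179 side 6.0949607
[   26    62   150   177 17570]
R [(162.0, 80.5), (165.0, 107.5), (170.0, 134.5), (170.0, 161.5), (173.0, 188.5), (174.0, 215.5)]
L [(29.0, 80.5), (34.0, 107.5), (39.0, 134.5), (44.0, 161.5), (51.0, 188.5), (55.0, 215.5)]
F [(45.5, 67.0), (72.5, 67.0), (99.5, 67.0), (126.5, 67.0), (153.5, 67.0)]
B [(70.5, 235.0), (97.5, 236.0), (124.5, 237.0), (151.5, 236.0)]
156 {'R': (array([ 632.7265 , -260.59525], dtype=float32), np.float32(154.51118)), 'L': (array([ 593.7537 , -347.40326], dtype=float32), np.float32(155.18579)), 'F': (array([ 560.36237, -278.16653], dtype=float32), np.float32(65.16847)), 'B': (array([ 674.969  , -328.41498], dtype=float32), np.float32(65.04144))}
{'R': np.float64(30.0), 'L': np.float64(-65.1), 'F': np.float64(625.4), 'B': np.float64(750.5)}
158 {'R': (array([ 632.9221 , -259.90094], dtype=float32), np.float32(154.5094)), 'L': (array([ 594.26935, -345.96973], dtype=float32), np.float32(155.18701)), 'F': (array([ 561.3198 , -276.93393], dtype=float32), np.float32(65.16851)), 'B': (array([ 674.78375, -327.13565], dtype=float32), np.float32(65.04146))}
{'R': np.float64(30.7), 'L': np.float64(-63.6), 'F': np.float64(625.7), 'B': np.float64(749.8)}
```

```bash
cat > held.py <<'E'
from h import *
import sys
f=dict(np.load(sys.argv[1]));im=f['img'].astype(int);H=f['hand_eye'];K=f['intrinsics']
m=((im[...,2]-im[...,0])>35)&(im[...,0]<90);m[:,:250]=0;m[:,315:]=0;m[:225]=0
v,u=np.nonzero(m);Z=f['range_z'][v,u];P=np.c_[(u-K[0,2])/K[0,0]*Z,(v-K[1,2])/K[1,1]*Z,Z]@H[:3,:3].T+H[:3,3]
top=(np.abs(P[:,1])<8)&(Z>0);P=P[top];vv=v[top]
print('px',u.min(),u.max(),v.min(),v.max(),'tool x',np.percentile(P[:,0],[1,99]))
keep=(vv>245)&(vv<345);a=np.polyfit(P[keep,0],P[keep,2],1);print('slope deg',np.degrees(a[0]),'tool z at 0 ',a[1],'resid',np.std(P[keep,2]-np.polyval(a,P[keep,0])))
Y=range(250,345);mid=np.array([((u[v==y].min()+u[v==y].max()+1)/2,y) for y in Y]);b=np.polyfit(mid[:,1],mid[:,0],1);print('mid u slope',b, 'u@300',np.polyval(b,300))
E
python3 held.py pics/w2.npz
```

```text
px 260 304 240 355 tool x [-42.76066435  14.4036791 ]
slope deg -0.28198931027462315 tool z at 0  -10.08653683097045 resid 0.8385019976550676
mid u slope [-8.78359462e-03  2.85066622e+02] u@300 282.4315439529676
```

>>> {"method": "carry_out", "body": {"targets": [[-6,0,0,0,0,0,1],[-18,1,0,0,0,0,1],[-35,1,0,0,0,0,1],[-55,2,0,0,0,0,1],[-77,2,0,0,0,0,1],[-99,3,0,0,0,0,1],[-121,4,0,0,0,0,1],[-143,4,0,0,0,0,1],[-165,5,0,0,0,0,1],[-187,6,0,0,0,0,1],[-209,6,0,0,0,0,1],[-231,7,0,0,0,0,1],[-253,8,0,0,0,0,1],[-275,8,0,0,0,0,1],[-295,9,-2,0,0,0,1],[-312,10,-6,0,0,0,1],[-324,10,-14,0,0,0,1],[-331,10,-26,0,0,0,1],[-334,10,-42,0,0,-0.1,1],[-334,10,-60,0,0,-0.1,1]]}}

```text
t: 8.15
tcp_pos: [379.0, -195.6, 189.1]
tcp_rot: [0.681, 3.065, 0.001]
wrist_force: [-0.3, 0.2, -0.6]
grip_width: 0.232
grip_force: 59.0
```

>>> {"method": "carry_out", "body": {"targets": [[0,0,-18,0,0,0,1],[0,0,-36,0,0,0,1],[0,0,-52,0,0,0,1],[0,0,-65,0,0,0,1],[0,0,-74,0,0,0,1],[0,0,-79,0,0,0,1],[0,0,-80,0,0,0,1],[0,0,-80,0,0,0,1],[0,0,-80,0,0,0,1]]}}

```text
t: 9.05
tcp_pos: [379.8, -195.8, 109.7]
tcp_rot: [0.681, 3.066, -0.0]
wrist_force: [1.4, -0.8, -0.8]
grip_width: 0.235
grip_force: 59.0
```

```bash
python3 - <<'E'
from h import *
s,f=wrist();np.savez('pics/w3',**f);print(s['tcp_pos'],s['tcp_rot'],s['t'],s['wrist_force'],s['torque'],s['joints'].round(2))
f=grab_frame('scene');np.savez('pics/s3',**f)
c=f['img'][100:260,230:430,::-1];cv2.imwrite('pics/s3.png',cv2.resize(c,None,fx=4,fy=3.75,interpolation=cv2.INTER_CUBIC))
E
python3 held.py pics/w3.npz
```

```text
[ 379.83215737 -195.84676857  109.70634149] [ 6.80774757e-01  3.06611083e+00 -3.65202514e-05] 9.05 [ 1.41113753 -0.76938047 -0.78225263] [0.0756558  0.06736735 0.03241546] [-0.02  0.27  0.48  2.21 -0.19  0.71  1.72]
px 260 305 240 354 tool x [-42.72299563  14.42084808]
slope deg -0.14991575913453442 tool z at 0  -10.201001157337132 resid 0.8344217477649457
mid u slope [-4.13633819e-03  2.83870598e+02] u@300 282.6296962486002
```

View pics/s3.png

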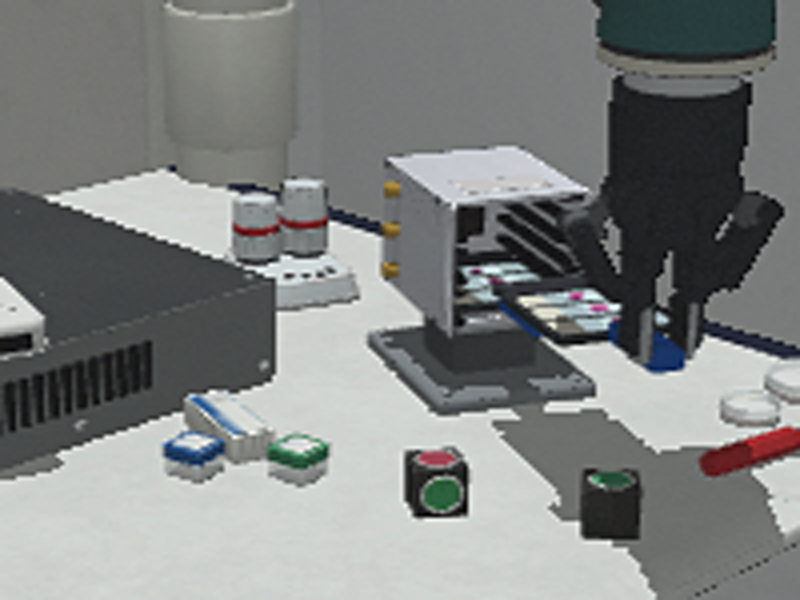

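The cropped scene view shows the tray at about (575,310), held level in front of the middle slot and above the fixed tray's blue tongue, with nothing else disturbed. I'm advancing into the mouth.

>>> {"method": "carry_out", "body": {"targets": [[3,-1.2,0,0,0,0,1],[8,-3.5,0,0,0,0,1],[14.5,-6.5,0,0,0,0,1],[21.8,-10,0,0,0,0,1],[29,-13.3,0,0,0,0,1],[36.3,-16.7,0,0,0,0,1],[43.5,-20.1,0,0,0,0,1],[49.5,-22.9,0,0,0,0,1],[53,-24.5,0,0,0,0,1],[54.4,-25.2,0,0,0,0,1],[54.4,-25.2,0,0,0,0,1]]}}

```text
t: 10.25
tcp_pos: [434.5, -220.7, 109.1]
tcp_rot: [-0.679, -3.067, -0.0]
wrist_force: [0.8, 3.9, -0.4]
grip_width: 0.237
grip_force: 59.2
```

>>> {"method": "carry_out", "body": {"targets": [[0,0,0,0,0,0,1],[0,0,0,0,0,0,1]]}}

```text
t: 10.45
tcp_pos: [434.3, -220.9, 109.4]
tcp_rot: [0.68, 3.066, -0.0]
wrist_force: [2.6, 4.1, -0.5]
grip_width: 0.233
grip_force: 59.2
```

```bash
python3 - <<'E'
from h import *
s,f=wrist();np.savez('pics/w4',**f);save('w4',f)
print(s['tcp_pos'],s['tcp_rot'],s['t'],s['wrist_force'],s['torque'])
E
python3 held.py pics/w4.npz
```

```text
[ 434.30557277 -220.89302066  109.38420902] [ 6.80156438e-01  3.06647724e+00 -7.46992185e-05] 10.45 [ 2.60185642  4.14494662 -0.51351415] [ 0.81872401 -0.56942902  0.70572192]
px 260 305 240 355 tool x [-42.68071636  14.41342096]
slope deg -0.2697122913917036 tool z at 0  -10.176598036909093 resid 0.845576989514342
mid u slope [1.60624300e-02 2.78345248e+02] u@300 283.16397676371787
```

View pics/w4.png

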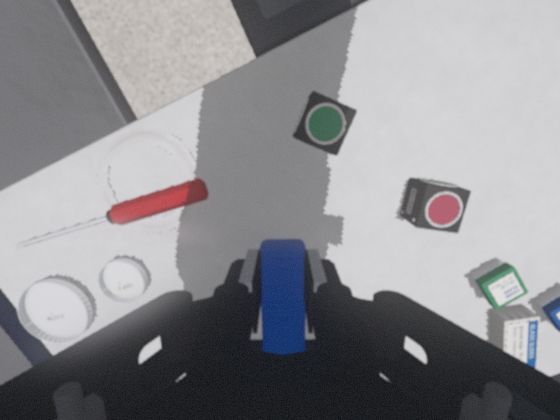

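The wrist view shows the tongue at u 260–305, v 240–355, still held and turned by about 1°. The force and moment say the nose is pressing on the right-hand (−Y) side wall, so I shift left in small steps.

>>> {"method": "carry_out", "body": {"targets": [[0.4,0.9,0,0,0,0,1],[0.8,1.8,0,0,0,0,1],[0.8,1.8,0,0,0,0,1]]}}

```text
t: 10.8
tcp_pos: [434.7, -219.3, 109.3]
tcp_rot: [0.682, 3.067, -0.0]
wrist_force: [2.3, 0.5, -0.8]
grip_width: 0.233
grip_force: 59.1
```

```bash
cat > st.py <<'E'
from h import *
s,f=wrist();np.savez('pics/wx',**f);a=np.radians(-25);X=np.array([np.cos(a),np.sin(a)]);Y=np.array([-X[1],X[0]])
p,F,T=s['tcp_pos'],s['wrist_force'],s['torque']
print('t',s['t'],'X %.1f Y %.1f z %.1f'%(p[:2]@X,p[:2]@Y,p[2]),'F X %.1f Y %.1f Z %.1f'%(F[:2]@X,F[:2]@Y,F[2]),'T X %.2f Y %.2f Z %.2f'%(T[:2]@X,T[:2]@Y,T[2]))
E
python3 st.py;python3 held.py pics/wx.npz
```

```text
t 10.8 X 486.7 Y -15.0 z 109.3 F X 1.9 Y 1.4 Z -0.8 T X 0.36 Y -0.14 Z 0.32
px 260 305 240 355 tool x [-42.62388984  14.45437364]
slope deg -0.17891939110028587 tool z at 0  -10.187078269869472 resid 0.831884566061306
mid u slope [2.74356103e-03 2.81990426e+02] u@300 282.8134938409855
```

>>> {"method": "carry_out", "body": {"targets": [[0.4,0.9,0,0,0,0,1],[0.8,1.8,0,0,0,0,1],[0.8,1.8,0,0,0,0,1]]}}

```text
t: 11.15
tcp_pos: [435.4, -217.4, 109.2]
tcp_rot: [-0.681, -3.067, 0.0]
wrist_force: [0.3, -0.3, -0.6]
grip_width: 0.233
grip_force: 59.0
```

```bash
python3 st.py;python3 held.py pics/wx.npz
```

```text
t 11.15 X 486.5 Y -13.0 z 109.2 F X 0.4 Y -0.2 Z -0.6 T X 0.01 Y 0.08 Z 0.01
px 260 305 240 355 tool x [-42.75965582  14.39039361]
slope deg -0.18384652832263867 tool z at 0  -10.19260110445432 resid 0.8507522007563215
mid u slope [-4.03135498e-03  2.83786786e+02] u@300 282.57737961926097
```

The slot centre is at Y ≈ −12.4: the right-hand roof edge had been hidden by shadow, and the left edge agrees with this. I'm continuing to just before the catches.

>>> {"method": "carry_out", "body": {"targets": [[2,-0.6,0,0,0,0,1],[6,-2.4,0,0,0,0,1],[12,-5.1,0,0,0,0,1],[18.5,-8.1,0,0,0,0,1],[25,-11.2,0,0,0,0,1],[31.5,-14.2,0,0,0,0,1],[38,-17.2,0,0,0,0,1],[44,-20,0,0,0,0,1],[50,-22.8,0,0,0,0,1],[56,-25.6,0,0,0,0,1],[61,-27.9,0,0,0,0,1],[65,-29.8,0,0,0,0,1],[66.8,-30.6,0,0,0,0,1],[66.8,-30.6,0,0,0,0,1]]}}

```text
t: 12.6
tcp_pos: [502.5, -248.1, 109.2]
tcp_rot: [-0.681, -3.067, 0.0]
wrist_force: [0.9, -0.5, -1.0]
grip_width: 0.236
grip_force: 59.0
```

```bash
python3 st.py;python3 held.py pics/wx.npz
```

```text
t 12.6 X 560.2 Y -12.5 z 109.2 F X 1.1 Y -0.1 Z -1.0 T X -0.01 Y 0.05 Z 0.01
px 260 305 240 354 tool x [-42.74221411  14.41531015]
slope deg -0.16515816384197615 tool z at 0  -10.166934714837542 resid 0.8397272145256716
mid u slope [-7.90873460e-04  2.82850679e+02] u@300 282.6134168533036
```

>>> {"method": "carry_out", "body": {"targets": [[1.8,-0.8,0,0,0,0,1],[3.6,-1.7,0,0,0,0,1],[5.4,-2.5,0,0,0,0,1],[7.2,-3.4,0,0,0,0,1],[7.2,-3.4,0,0,0,0,1]]}}

```text
t: 13.15
tcp_pos: [509.1, -251.1, 108.9]
tcp_rot: [-0.681, -3.065, -0.0]
wrist_force: [-3.0, 1.4, -0.1]
grip_width: 0.236
grip_force: 59.1
```

```bash
python3 st.py
```

```text
t 13.15 X 567.5 Y -12.5 z 108.9 F X -3.3 Y 0.0 Z -0.1 T X 0.08 Y 0.80 Z 0.03
```

>>> {"method": "carry_out", "body": {"targets": [[0.9,-0.4,0,0,0,0,1],[1.8,-0.8,0,0,0,0,1],[1.8,-0.8,0,0,0,0,1]]}}

```text
t: 13.5
tcp_pos: [511.4, -252.2, 109.3]
tcp_rot: [0.681, 3.067, -0.0]
wrist_force: [-1.2, 1.0, -0.9]
grip_width: 0.23
grip_force: 59.1
```

```bash
python3 st.py
```

```text
t 13.5 X 570.1 Y -12.4 z 109.3 F X -1.6 Y 0.4 Z -0.9 T X 0.06 Y 0.34 Z -0.02
```

>>> {"method": "carry_out", "body": {"targets": [[0.9,-0.4,0,0,0,0,1],[1.8,-0.8,0,0,0,0,1],[1.8,-0.8,0,0,0,0,1]]}}

```text
t: 13.85
tcp_pos: [513.8, -253.2, 109.4]
tcp_rot: [0.681, 3.066, -0.001]
wrist_force: [2.1, -0.9, -1.3]
grip_width: 0.239
grip_force: 59.0
```

```bash
python3 st.py
```

```text
t 13.85 X 572.6 Y -12.4 z 109.4 F X 2.3 Y 0.0 Z -1.3 T X 0.01 Y -0.33 Z 0.01
```

>>> {"method": "carry_out", "body": {"targets": [[0.9,-0.4,0,0,0,0,1],[1.8,-0.8,0,0,0,0,1],[2.7,-1.3,0,0,0,0,1],[3.6,-1.7,0,0,0,0,1],[4.5,-2.1,0,0,0,0,1],[4.5,-2.1,0,0,0,0,1]]}}

```text
t: 14.5
tcp_pos: [518.5, -255.4, 109.5]
tcp_rot: [0.68, 3.065, -0.001]
wrist_force: [5.3, -2.0, -1.6]
grip_width: 0.235
grip_force: 59.0
```

```bash
python3 st.py;python3 held.py pics/wx.npz
```

```text
t 14.5 X 577.8 Y -12.3 z 109.5 F X 5.6 Y 0.4 Z -1.6 T X 0.05 Y -1.32 Z 0.02
px 260 305 225 354 tool x [-42.7147833   14.40558961]
slope deg -0.3295327903646652 tool z at 0  -10.145045897765993 resid 0.8702585734666843
mid u slope [-4.19932811e-04  2.82887878e+02] u@300 282.7618980963046
```

>>> {"method": "carry_out", "body": {"targets": [[0.9,-0.4,0,0,0,0,1],[1.4,-0.6,0,0,0,0,1],[1.4,-0.6,0,0,0,0,1]]}}

```text
t: 14.85
tcp_pos: [519.3, -255.7, 109.3]
tcp_rot: [0.681, 3.067, -0.0]
wrist_force: [4.4, -2.2, -0.8]
grip_width: 0.234
grip_force: 59.0
```

```bash
python3 st.py
```

```text
t 14.85 X 578.7 Y -12.3 z 109.3 F X 4.9 Y -0.2 Z -0.8 T X 0.09 Y -0.87 Z 0.01
```

Still being pulled in by the catches, so I keep easing forward in sub-millimetre steps until the pull fades.

>>> {"method": "carry_out", "body": {"targets": [[0.5,-0.2,0,0,0,0,1],[0.9,-0.4,0,0,0,0,1],[0.9,-0.4,0,0,0,0,1]]}}

```text
t: 15.2
tcp_pos: [519.7, -255.9, 109.1]
tcp_rot: [-0.681, -3.066, -0.0]
wrist_force: [1.2, 0.8, -0.4]
grip_width: 0.234
grip_force: 59.1
```

```bash
python3 st.py
```

```text
t 15.2 X 579.2 Y -12.3 z 109.1 F X 0.8 Y 1.2 Z -0.4 T X 0.02 Y -0.04 Z -0.01
```

>>> {"method": "carry_out", "body": {"targets": [[0.5,-0.2,0,0,0,0,1],[0.9,-0.4,0,0,0,0,1],[0.9,-0.4,0,0,0,0,1]]}}

```text
t: 15.55
tcp_pos: [520.8, -256.5, 109.2]
tcp_rot: [-0.681, -3.067, 0.0]
wrist_force: [0.3, -0.2, -0.9]
grip_width: 0.234
grip_force: 59.1
```

```bash
python3 st.py
```

```text
t 15.55 X 580.4 Y -12.3 z 109.2 F X 0.4 Y -0.1 Z -0.9 T X 0.01 Y 0.08 Z -0.00
```

The balls are seated and the force is near zero. I lower it onto the ledges and check.

>>> {"method": "carry_out", "body": {"targets": [[0,0,-0.5,0,0,0,1],[0,0,-1,0,0,0,1],[0,0,-1,0,0,0,1]]}}

```text
t: 15.9
tcp_pos: [520.9, -256.5, 108.3]
tcp_rot: [0.681, 3.067, -0.0]
wrist_force: [-1.0, 0.3, 1.1]
grip_width: 0.234
grip_force: 59.3
```

```bash
python3 st.py;python3 held.py pics/wx.npz
```

```text
t 15.9 X 580.4 Y -12.3 z 108.3 F X -1.1 Y -0.2 Z 1.1 T X -0.00 Y 0.22 Z -0.04
px 260 305 225 355 tool x [-42.28816202  14.44481012]
slope deg 0.2486369687677173 tool z at 0  -10.18756312478636 resid 0.8448287525744489
mid u slope [-1.64473684e-03  2.83235855e+02] u@300 282.7424342105264
```

>>> {"method": "carry_out", "body": {"targets": [[0,0,0,0,0,0,0.7],[0,0,0,0,0,0,0.5],[0,0,0,0,0,0,0.3],[0,0,0,0,0,0,0],[0,0,0,0,0,0,0],[0,0,0,0,0,0,0],[0,0,0,0,0,0,0]]}}

```text
t: 16.65
tcp_pos: [520.9, -256.5, 108.3]
tcp_rot: [0.681, 3.067, -0.0]
wrist_force: [-0.2, -0.5, -0.1]
grip_width: 0.996
grip_force: 0.0
```

```bash
python3 st.py;python3 held.py pics/wx.npz; python3 -c "
from h import *
f=dict(np.load('pics/wx.npz'));save('w5',f)"
```

```text
t 16.65 X 580.5 Y -12.3 z 108.3 F X 0.0 Y -0.5 Z -0.1 T X 0.01 Y -0.03 Z 0.03
px 260 305 225 354 tool x [-42.16151088  14.44136703]
slope deg 0.11132922327417932 tool z at 0  -10.441817413189726 resid 0.8475900971619541
mid u slope [-4.27631579e-03  2.84080592e+02] u@300 282.7976973684211
```

View pics/w5.png

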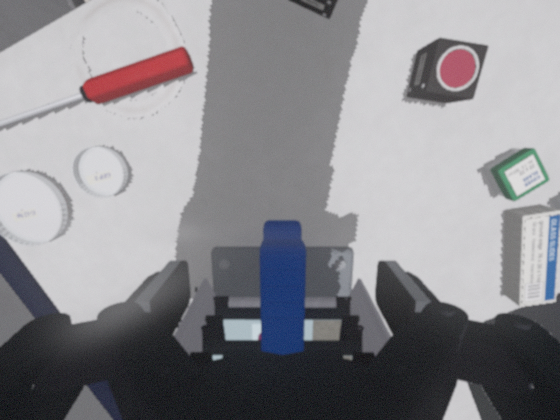

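The fingers are open and clear on both sides of the tongue (u 260–305), the flared lips show at (195,320) and (372,320), and the tray is level. Next I back off upward.

>>> {"method": "carry_out", "body": {"targets": [[0,0,3,0,0,0,0],[0,0,10,0,0,0,0],[0,0,25,0,0,0,0],[0,0,45,0,0,0,0],[0,0,70,0,0,0,0],[-15,8,95,0,0,0,0],[-40,18,120,0,0,0,0],[-70,60,140,0,0,0,0],[-95,105,150,0,0,0,0],[-110,150,155,0,0,0,0],[-120,180,160,0,0,0,0],[-120,190,160,0,0,0,0],[-120,190,160,0,0,0,0]]}}

```text
t: 18.0
tcp_pos: [401.1, -65.6, 269.4]
tcp_rot: [0.677, 3.066, 0.001]
wrist_force: [0.3, -1.5, 0.1]
grip_width: 1.0
grip_force: 0.0
```

```bash
python3 - <<'E'
from h import *
f=grab_frame('scene');t=grab_frame('top')
c=cv2.resize(f['img'][110:240,250:420,::-1],(440,337),interpolation=cv2.INTER_CUBIC)
d=cv2.resize(t['img'][150:260,310:420,::-1],(337,337),interpolation=cv2.INTER_CUBIC)
cv2.imwrite('pics/end.png',np.hstack([c,d]))
im=t['img'].astype(int);W=world(t);a=np.radians(-25);X=np.array([np.cos(a),np.sin(a)])
m=((im[...,2]-im[...,0])>50)&(im[...,0]<110);m[:,:335]=0;m[:205]=0;m[250:]=0;m[:,385:]=0
p=W[m];print(len(p),'z',np.percentile(p[:,2],[5,50,95]),'X tail',np.percentile(p[:,:2]@X,[2,98]),'expected',684.9-119)
E
```

```text
171 z [ 84.65941368 117.87290764 123.72063657] X tail [568.04046633 626.20370731] expected 565.9
```

View pics/end.png

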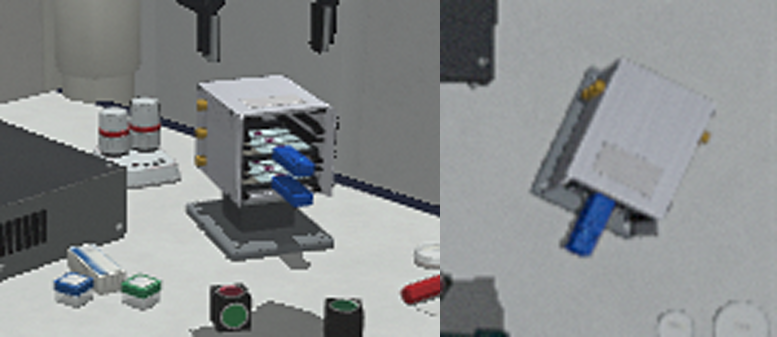

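The final views show both tongues stacked and aligned, at (295,160) and (293,190). The loose tray is home in the middle slot, the top slot is empty, and the cubes and box beside the magazine look undisturbed.

```bash
python3 -c "
from workcell import *
print(finish_job())"
```

```text
the job is handed in; nothing more can be done
None
```

The slide tray is in the middle slot of the magazine, clicked past the catches and sitting home; I let go, backed the gripper clear and handed the job in at about 18 s (no verdict was returned).

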